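# Set the ratchet stand and load the ware tray with test tiles

### The job

Raise the ratchet stand's column by its lug to the fourth notch above the bottom (56 mm up; count the clicks, it may already stand a few notches up) and let it down so that it rests there on the pawl; then lower the ware tray on to the head so that both dowel pins enter its holes and it sits flat. After that stand every terracotta test tile that is on the bench upright on the tray, and leave the mug, sponge, tools, frame and clay where they are.

Things in the scene. Friction and masses are not known exactly. Their poses are not given: they have to be found in the camera images.
- column (a joint): height of the ratchet column above its bottom stop, m, 0 to 0.090, straight up. Notch n is at n x 0.014 (notch 4 = 0.056); the pawl clicks in 0 to 3 mm above it, and then the column can go no lower than that notch. The guide is stiff: it takes 13 to 18 N to lift, stays where it is left, and takes 1 to 4 N to push back down on to the notch. Starts 0 to 36 mm up
- pawl (a joint): angle of the brass pawl, rad: near 0 when it lies in against the column under a tooth; each passing tooth pushes it out to about 0.2 and it springs back (the click)
- thumb_tail (a point): end of the pawl's brass thumb tail at the back (+x) of the stand, 68 mm above the bench, 68 mm behind the column's axis. Pressed down about 10 mm (3 N) it swings the pawl out and the column can be pushed down; only needed if it was raised too far
- lug (a point): middle of the dark steel lift lug by which the column is raised: a level bar 14 mm wide (y), 16 mm high, standing out 52 mm from the front (-x) edge of the head, free on both sides and for 80 mm below. Moves with the column: 66 mm in front of the column's axis, at height 0.112 m + column. Pinch it from above across y. Axes are the stand's, z up
- head (a point): centre of the top face of the column's aluminium head, 70 mm (x) by 190 mm (y), 12 mm thick; height 0.120 m + column. Axes are the stand's. The stand's square foot (150 mm) is fixed to the bench
- pin_left (a point): tip of the steel dowel pin on the head at y = +75 mm from its centre: diameter 10 mm, stands 19 mm above the head, the last 6 mm tapered to 4 mm
- pin_right (a point): tip of the like dowel pin at y = -75 mm
- tray_handle (a point): centre of the grip bar of the loose plywood tray: bar 94 mm long (y), 14 wide (x), 16 high, on posts at y = +-40; pinch from above across x. Tray 160 (x) by 240 (y); underside 50 mm below this point, deck top 38 below, rim 6 wide and 8 high round it; 12 mm through holes at x = 0, y = +-75 mm. 0.35-0.6 kg. Same after a half turn. Seated: 50 mm straight above head
- tile0_mid (a point): terracotta glaze test tile shaped like an upside-down T, 70 g, half-way up (25 mm above its underside). Base plate 44 mm (x) by 40 mm (y), 8 mm thick; above its middle a wall 10 mm thick (x), 40 mm wide (y), up to 50 mm from the underside; pinch the wall from above across x. z up when it stands. None if absent; 3 to 5 tiles are there
- tile0: the same tile, origin at the centre of its underside
- tile1_mid (a point): another test tile, the same as tile0 (None if absent)
- tile1: the same tile, origin at the centre of its underside
- tile2_mid (a point): another test tile, the same as tile0 (None if absent)
- tile2: the same tile, origin at the centre of its underside
- tile3_mid (a point): another test tile, the same as tile0 (None if absent)
- tile3: the same tile, origin at the centre of its underside
- tile4_mid (a point): another test tile, the same as tile0 (None if absent)
- tile4: the same tile, origin at the centre of its underside
- mug: speckled green mug, 76 mm across, 90 mm high; bystander, to be left where it is; origin under its centre
- sponge: ochre sponge 65 x 45 x 28 mm; bystander, to be left where it is; origin under its centre
- knife: wooden modelling knife, 190 mm long, flat on the bench; bystander, to be left where it is; origin under its centre
- frame: small brass frame 80 x 75 x 10 mm lying flat; bystander, to be left where it is; origin under its centre
- clay: lump of grey clay 80 x 60 x 50 mm; bystander, to be left where it is; origin under its centre
- rib: dark wooden rib 90 x 50 x 8 mm lying flat; bystander, to be left where it is; origin under its centre

How it is judged (in metres and radians):
On the way, in this order (a step that is already met when the one before it is completed fails the run):
1. the column rests on its fourth notch with the pawl in, let go (value of joint column between 0.051 and 0.059 m and value of joint pawl below 0.06 rad and contact force between the fingers and column below 0.5 N and velocity of joint column between -0.01 and 0.01 m/s), for 0.3 s.
2. with the column still at notch four, the tray sits flat on the head with both pins in its holes (value of joint column between 0.051 and 0.059 m and value of joint pawl below 0.06 rad and horizontal distance between tray_handle and head below 0.004 m and angle between the x axis of tray_handle and the x axis of head, either way round below 0.04 rad and z of tray_handle in the frame of head between 0.047 and 0.053 m and angle between tray_handle's own z axis and vertical below 0.04 rad), for 0.3 s.
3. every tile present stands on the seated tray (all of step 2 and x of tile0_mid in the frame of tray_handle between -0.074 and 0.074 m and y of tile0_mid in the frame of tray_handle between -0.114 and 0.114 m and z of tile0_mid in the frame of tray_handle between -0.019 and -0.008 m and angle between each of tile0_mid, tile1_mid, tile2_mid, tile3_mid, tile4_mid's own z axis and vertical below 0.12 rad and x of tile1_mid in the frame of tray_handle between -0.074 and 0.074 m and y of tile1_mid in the frame of tray_handle between -0.114 and 0.114 m and z of tile1_mid in the frame of tray_handle between -0.019 and -0.008 m and x of tile2_mid in the frame of tray_handle between -0.074 and 0.074 m and y of tile2_mid in the frame of tray_handle between -0.114 and 0.114 m and z of tile2_mid in the frame of tray_handle between -0.019 and -0.008 m and x of tile3_mid in the frame of tray_handle between -0.074 and 0.074 m and y of tile3_mid in the frame of tray_handle between -0.114 and 0.114 m and z of tile3_mid in the frame of tray_handle between -0.019 and -0.008 m and x of tile4_mid in the frame of tray_handle between -0.074 and 0.074 m and y of tile4_mid in the frame of tray_handle between -0.114 and 0.114 m and z of tile4_mid in the frame of tray_handle between -0.019 and -0.008 m), for 0.3 s.
At the end, for the whole second after the job is handed in: Column at notch four (51 to 59 mm up, pawl in, below 0.06 rad); tray flat on the head over both pins (centre within 4 mm, height within 3 mm, turn and tilt below 0.04 rad); every tile present stands on the deck inside the rim (tilt below 0.12 rad); all at rest (all of step 3 and linear speed of each of tile0, tile1, tile2, tile3, tile4, tray below 0.02 m/s); the robot touches nothing.
It fails at once if the mug, sponge, knife, frame, clay or rib is pushed more than 5 cm from its place (distance of any of mug, sponge, knife, frame, clay, rib from where it was at the start of the episode above 0.05 m).
Of tile0, tile1, tile2, tile3, tile4 only 3 to 5 are there at a start; the rules pass over those that are not, and their reading is None.
At some moment in a run one of tile0, tile1, tile2, tile3, tile4 may be knocked a few centimetres aside while the robot is not near it.
Once in a run the grip may slacken for a moment while it holds something.
It also fails if it takes over 210 s, if anything falls off the work surface, if the arm or the gripper's body presses on something with over 40 N, if the wrist force passes 120 N, or if a joint passes its speed limit or range.

### The arm

A 6-joint arm with a two-finger parallel gripper is mounted at the origin on the work surface. World frame = base frame: x ahead of the robot, y to its left, z up, the work surface at z = 0. Lengths are in mm, angles in rad, forces in N, time in s.
With the tool pointing down it reaches from about 275 to 1000 mm from the base axis. Payload 8.4 kg.
Tool frame: the origin (TCP) lies midway between the tips of the shut fingers; the grasp point (between the pads) lies 19 mm behind it; z points along the fingers, y is the line along which they close (so a half turn about z gives the same grasp; the last joint's range is limited). The gripper opens to 85 mm and grips with 20 to 120 N. Pads are 22 mm wide; open, the fingers measure 114 mm over their backs; the gripper's body (76 mm by 85 mm) begins 54 mm behind the grasp point. The pads swing forward as they close: fully open they stand 13 mm farther back than shut.
Start: joints at [-0.002, 0.353, 1.633, -0, 1.155, -0.002], TCP at [625.002, -0, 231.281] pointing down, gripper open.
Joint ranges: [-2.63, 2.63], [-0.92, 2.1], [0.06, 2.66], [-1.3, 4.44], [0, 2.69], [-3.02, 3.02]. Speed limits (rad/s): [2.22, 2.22, 2.79, 3.14, 3.14, 3.14].

### API

Orientations are given as [roll, pitch, yaw] about the fixed x, y, z axes, in that order (R = Rz(yaw) Ry(pitch) Rx(roll)).
In Python, from rig import r gives the robot as it stands.
- The arm moves only by the shell command python3 -m inch 'ROWS' [OPENING] [FORCE]. ROWS is JSON, a list that holds one entry, the list of rows, each a list of 6 numbers: the shift along the tool's x, y, z scaled (see below), then the turn, a rotation vector about the tool's x, y, z scaled (see below). In form: [[[tx, ty, tz, wx, wy, wz], ...]]. A call has 1 to 8 rows; each row is the pose to reach, as a shift and turn from the pose commanded when the call began, along the tool's axes at that moment, turning the shorter way round; what a row does not reach only later rows make up. The controller multiplies each number of a shift by 20 cm and each number of a turn by pi rad. A row lasts 1/12 s, in which the tool goes at most 41.7 mm and 7.16 degrees, less where a joint would pass 70% of its speed; a pose out of reach is approached as far as the arm can. A call with a number of a shift or a turn outside -1 to 1 is refused whole. A call with a gripper value outside its range is refused whole. OPENING is the gripper's target within -1 to 1 (fully open at 1, half-way at 0, shut at -1), set as the call begins (- or left out, the last holds). The fingers move at their own pace and stop on an object; FORCE is the grip in N (left out, the last holds). Time passes only in rows, so rows that repeat a pose let the fingers close. It gives the time, the measured TCP pose, the force, the opening and the grip force at its end, in the units of the state.
- r.sense(): the state, without advancing time (a new reading comes with each control period).
- r.grab_frame(name): name is "scene" or "side" or "wrist"; returns the picture (480x640x3 uint8, red, green, blue); there is no depth.
- r.camera_info(name): a dict with "K" (3x3 intrinsics, pixels), "rvec" (rotation vector, rad) and "tvec" (3), from world to camera coordinates, as OpenCV has them; the wrist camera has in their place "mount" (4x4, takes a point from camera to tool coordinates, whose origin is the TCP and whose axes are the flange's). Camera axes: x right, y down, z forward; pixel columns grow to the right and rows downward; lengths in mm; the calibration is good to about 2 mm. A picture is of the moment at which its call begins: read the wrist's pose just before it. camera_info takes no time and is no camera call.
- r.sign_off(): hands the job in; it is judged then, once.
The state is a dict: "clock": time; "qpos": joint angles; "qvel": joint speeds; "joint_efforts": joint torques, N m; "eef_pos": TCP position; "tcp_rot": TCP orientation; "contact_force": force on the tool from outside, world axes, zero at the start; "wrist_torque": the same for the moment, N m; "opening": opening from 0.0 (shut) to 1.0 (fully open); "grasp_force": force on a finger pad.
Only numpy, scipy, OpenCV 4.12 (cv2) and the standard library are available. Lean on these libraries where they do the work, as an engineer would, in place of code of your own. Each camera call takes 0.05 s, during which the arm holds its last target. There are 200 camera calls.

## Working session

There is one attempt and no reset: what is moved stays moved. The work goes in short steps, Python scripts to look and compute and a shell command to move; the robot and the scene stay as the last step left them, time stands still between calls to the robot, and variables do not carry over. Pictures are saved under pics/ and viewed, at most 14 in all, crops included, and the job is handed in when it is done.

```bash
mkdir -p pics; ls; cat > h.py <<'E'
import numpy as np,cv2
from rig import r
from scipy.spatial.transform import Rotation as R
def T_tool():
    s=r.sense();T=np.eye(4);T[:3,:3]=R.from_euler('xyz',s['tcp_rot']).as_matrix();T[:3,3]=s['eef_pos'];return T
def cam(n,T=None):
    c=r.camera_info(n);K=np.array(c['K'])
    if 'mount' in c:
        M=(T_tool() if T is None else T)@np.array(c['mount']);return K,M[:3,:3],M[:3,3]
    Rm=cv2.Rodrigues(np.array(c['rvec'],float))[0];return K,Rm.T,-Rm.T@np.array(c['tvec'],float).ravel()
def ray(C,u,v):
    K,Rw,o=C;d=Rw@np.linalg.inv(K)@[u,v,1];return o,d/np.linalg.norm(d)
def onz(C,u,v,z):
    o,d=ray(C,u,v);return o+d*(z-o[2])/d[2]
def proj(C,p):
    K,Rw,o=C;q=K@Rw.T@(np.array(p,float)-o);return q[:2]/q[2]
def tri(C1,p1,C2,p2):
    o1,d1=ray(C1,*p1);o2,d2=ray(C2,*p2)
    t=np.linalg.lstsq(np.c_[d1,-d2],o2-o1,rcond=None)[0];a=o1+t[0]*d1;b=o2+t[1]*d2
    return (a+b)/2,np.linalg.norm(a-b)
def shot(n,f):
    C=cam(n);im=cv2.cvtColor(np.array(r.grab_frame(n)),cv2.COLOR_RGB2BGR);cv2.imwrite(f'pics/{f}.png',im);return C,im
def local(p):  # world point -> row shift units from present TCP
    T=T_tool();return (T[:3,:3].T@(np.array(p,float)-T[:3,3])/200).round(3)
E
python3 - <<'E'
from h import *
for n in('scene','side','wrist'):
    C,im=shot(n,n+'0');print(n,C[2].round(),C[1][:,2].round(2),C[0].round(0).tolist())
print(r.sense())
print(np.array(r.camera_info('wrist')['mount']).round(3))
E
```

```text
pics
scene [1235. -476.  753.] [-0.64  0.45 -0.63] [[532.0, 0.0, 309.0], [0.0, 532.0, 240.0], [0.0, 0.0, 1.0]]
side [ 432. -541.  755.] [ 0.18  0.59 -0.78] [[445.0, 0.0, 323.0], [0.0, 445.0, 243.0], [0.0, 0.0, 1.0]]
wrist [626.  78. 373.] [-0.   -0.31 -0.95] [[373.0, 0.0, 321.0], [0.0, 373.0, 240.0], [0.0, 0.0, 1.0]]
{'clock': 0.15, 'qpos': array([-2.39719279e-03,  3.53498972e-01,  1.63394063e+00, -4.52340059e-05,
        1.15518513e+00, -2.42043667e-03]), 'qvel': array([ 1.66401518e-03, -2.34753509e-03, -2.55530420e-03,  6.53014259e-04,
        8.67900258e-04,  1.04686306e-05]), 'joint_efforts': array([-7.39769093e-04, -6.05638933e+01, -3.42338884e+01, -2.29960733e-05,
        6.16452831e-03, -4.00942213e-05]), 'eef_pos': array([ 6.24653707e+02, -1.15959907e-02,  2.30737644e+02]), 'tcp_rot': array([-3.14056047e+00,  3.88661288e-05,  1.57083788e+00]), 'contact_force': array([-0.55873061,  0.40661115, -0.62150637]), 'wrist_torque': array([-0.01401032,  0.02662215,  0.03087725]), 'grasp_force': 0.0, 'opening': 0.9998075625380497}
[[  -0.      -0.952   -0.305   78.059]
 [   1.      -0.       0.       0.86 ]
 [  -0.      -0.305    0.952 -142.144]
 [   0.       0.       0.       1.   ]]
```

View pics/scene0.png

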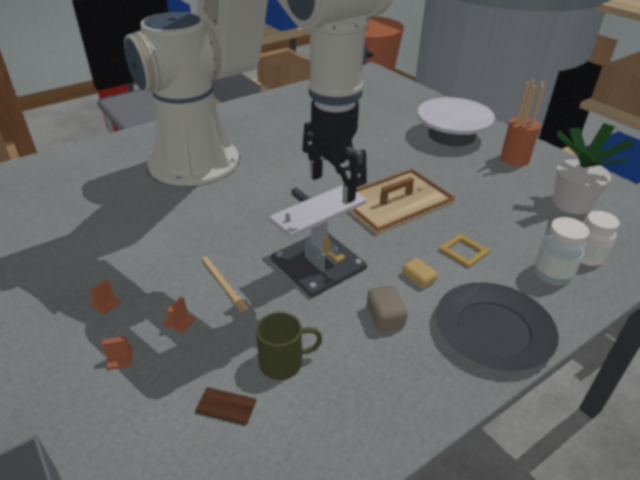

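View pics/side0.png

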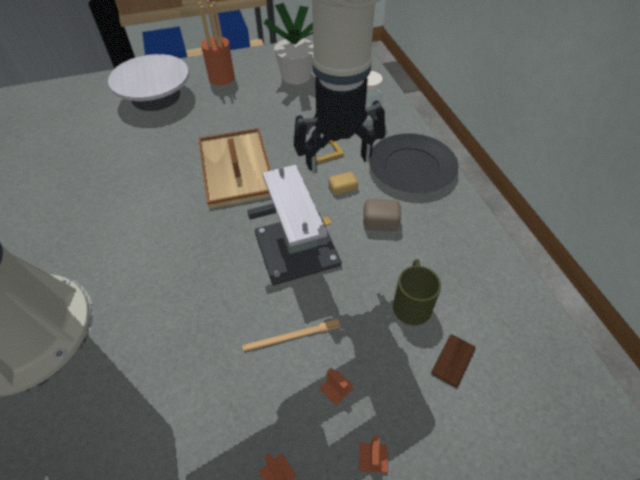

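The scene picture shows the stand at (318,240), the tray at (400,200) and three tiles at (105,297), (179,315) and (117,352). The side picture shows the same tiles at (277,468), (336,386) and (374,456), and the pins near (283,172) and (305,226). Next is one composite of close crops.

```bash
python3 - <<'E'
from h import *
a=cv2.imread('pics/scene0.png');b=cv2.imread('pics/side0.png');w=cv2.imread('pics/wrist0.png')
z=lambda i,x,y,ww,hh,f:cv2.resize(i[y:y+hh,x:x+ww],(ww*f,hh*f),interpolation=cv2.INTER_CUBIC)
top=np.hstack([z(a,255,165,133,100,3),z(b,195,120,133,100,3)])
bot=np.hstack([cv2.resize(w,(399,300)),z(a,80,265,133,100,3)])
cv2.imwrite('pics/c1.png',np.vstack([top,bot]))
E
```

```text
(no output)
```

View pics/c1.png

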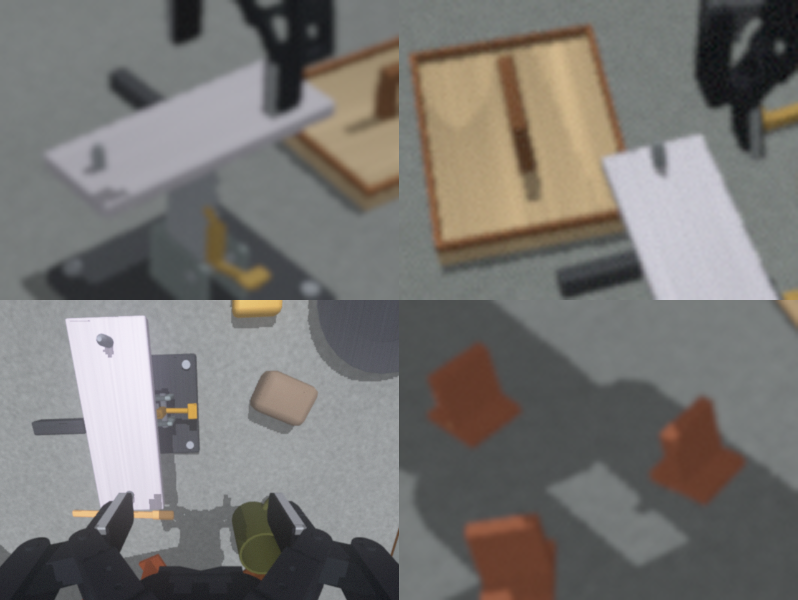

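The composite shows the right pin's tip in scene at about (287,214) and the left pin's tip in side at (281,168) and in wrist at (157,61). The lug end is at scene (294,190) and side (250,214). The stand is turned slightly, with the lug towards -x, and all three tiles stand upright.

```bash
python3 - <<'E'
from h import *
S=cam('scene');D=cam('side');W=cam('wrist')
print('pinL',tri(D,(280.8,168.5),W,(157,61)))
print('pinR',tri(S,(287,214.5),D,(305,225)))
print('lugend',tri(S,(294,190),D,(250.5,213)))
f=1.604
print('lugend W',tri(S,(294,190),W,(35*f,127*f)),tri(D,(250.5,213),W,(35*f,127*f)))
hd=[onz(W,u*f,v*f,150).round() for u,v in((67,18),(146,15),(162,203))];print(hd)
for n,C in(('scene',S),('side',D)):
    im=cv2.imread(f'pics/{n}0.png');h=cv2.cvtColor(im,cv2.COLOR_BGR2HSV)
    m=cv2.inRange(h,(0,120,50),(14,255,255))
    _,_,st,ce=cv2.connectedComponentsWithStats(m)
    for s,c in zip(st[1:],ce[1:]):
        if s[4]>120 and s[1]>200: print(n,s,c.round(),onz(C,*c,22).round())
# tray: side and scene corners at rim top z=20
for u,v in((412,57),(590,28),(440,245)): print('tray',onz(D,(u-399)/3+195,v/3+120,20).round())
for u,v in((508,60),(528,130)): print('bar',onz(D,(u-399)/3+195,v/3+120,58).round())
E
```

```text
pinL (array([542.01031502, 106.82647187, 164.80795349]), np.float64(0.02316820101346664))
pinR (array([547.88789307, -44.51650046, 161.9277348 ]), np.float64(0.12903086206885556))
lugend (array([463.26649571,  27.97789177, 144.38726057]), np.float64(1.3653354296602527))
lugend W (array([459.87751757,  28.74342128, 142.57081126]), np.float64(2.3397375508950624)) (array([462.31049327,  28.42991399, 146.04810473]), np.float64(2.3561764521247857))
[array([512., 124., 150.]), array([579., 127., 150.]), array([584., -54., 150.])]
scene [ 91 280  28  33 555] [103. 297.] [ 410. -381.   22.]
scene [165 299  29  33 541] [178. 317.] [ 539. -283.   22.]
scene [103 337  28  32 689] [117. 352.] [ 557. -405.   22.]
scene [ 197  389   58   35 1249] [226. 406.] [ 759. -301.   22.]
side [523 209  26  38 179] [538. 227.] [1050.  -85.   22.]
side [573 271  23  38 178] [586. 288.] [1049. -247.   22.]
side [596 305  27  19 132] [608. 314.] [1050. -307.   22.]
side [617 321  23  38 203] [628. 339.] [1050. -360.   22.]
side [ 433  336   41   50 1156] [453. 360.] [ 735. -303.   22.]
side [321 369  32  35 613] [336. 386.] [ 527. -285.   22.]
side [359 437  29  36 794] [373. 456.] [ 547. -405.   22.]
side [259 454  37  26 630] [277. 469.] [ 403. -378.   22.]
tray [395. 440.  20.]
tray [550. 432.  20.]
tray [386. 208.  20.]
bar [471. 361.  58.]
bar [471. 272.  58.]
```

```bash
python3 -m inch '[[[0.145,-0.73,0,0,0,0.3],[0.145,-0.73,0,0,0,0.3],[0.145,-0.73,0,0,0,0.3],[0.145,-0.73,0,0,0,0.3],[0.145,-0.73,0,0,0,0.3],[0.145,-0.73,0,0,0,0.3],[0.145,-0.73,0,0,0,0.3],[0.145,-0.73,0,0,0,0.3]]]' 0.2
python3 -m inch '[[[0,0,0,0,0,0.189],[0,0,0,0,0,0.189],[0,0,0,0,0,0.189],[0,0,0,0,0,0.189],[0,0,0,0,0,0.189],[0,0,0,0,0,0.189]]]'
python3 - <<'E'
from h import *
shot('wrist','w1')
E
```

```text
clock: 0.82
eef_pos: [478.7, 29.1, 231.3]
tcp_rot: [3.142, -0.0, 0.622]
contact_force: [-0.4, -1.1, -0.1]
opening: 0.601
grasp_force: 0.0
clock: 1.32
eef_pos: [478.8, 29.0, 231.1]
tcp_rot: [3.142, 0.0, 0.03]
contact_force: [0.2, 0.3, 0.2]
opening: 0.603
grasp_force: 0.0
```

View pics/w1.png

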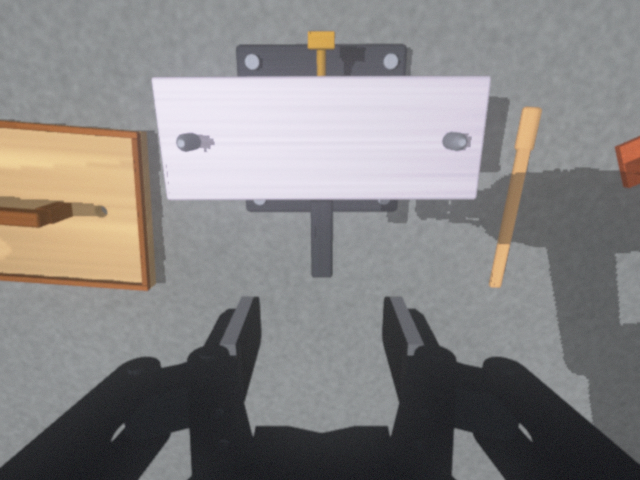

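The wrist view shows the lug centred at x=321 with its free end at (321,276), squared up with the gripper. The head spans (153,78)–(490,77) at the back and (170,199)–(475,198) at the front, with pin tips near (181,142) and (463,141).

```bash
python3 - <<'E'
from h import *
W=cam('wrist')
def hz(a,b,L): # height at which two pixels are L apart
    from scipy.optimize import brentq
    return brentq(lambda z:np.linalg.norm(onz(W,*a,z)-onz(W,*b,z))-L,20,300)
print(hz((153,78),(490,77),190),hz((170,199),(475,198),190),hz((181.5,142),(462.5,141),150))
for z in(143,148):
    print(z,[onz(W,*p,z).round(1) for p in((153,78),(490,77),(475,198),(170,199),(321,276))], onz(W,181.5,142,z+19).round(1),onz(W,462.5,141,z+19).round(1))
E
```

```text
145.18092507546834 144.22386841059807 167.72645831903534
143 [array([577.4, 128.3, 143. ]), array([584.8, -63.4, 143. ]), array([515. , -66.1, 143. ]), array([507.6, 124.8, 143. ]), array([458.7,  28.4, 143. ])] [543.8 108.  162. ] [549.8 -46.  162. ]
148 [array([576.9, 126.2, 148. ]), array([584.2, -61.3, 148. ]), array([516., -64., 148.]), array([508.7, 122.8, 148. ]), array([460.9,  28.5, 148. ])] [544.1 106.2 167. ] [550.  -44.2 167. ]
```

```bash
python3 -m inch '[[[0.007,0,0.15,0,0,0],[0.007,0,0.3,0,0,0],[0.007,0,0.45,0,0,0],[0.007,0,0.555,0,0,0],[0.007,0,0.555,0,0,0]]]' 0.2
python3 -m inch '[[[0,0,0,0,0,0],[0,0,0,0,0,0],[0,0,0,0,0,0],[0,0,0,0,0,0],[0,0,0,0,0,0],[0,0,0,0,0,0]]]' -1 90
python3 - <<'E'
from h import *
C,im=shot('side','s1');cv2.imwrite('pics/s1c.png',cv2.resize(im[120:300,200:400],(800,720))[:600])
E
```

```text
clock: 1.78
eef_pos: [477.5, 28.9, 116.6]
tcp_rot: [3.141, 0.007, 0.038]
contact_force: [-1.8, 0.5, -1.3]
opening: 0.597
grasp_force: 0.0
clock: 2.28
eef_pos: [481.6, 29.0, 121.4]
tcp_rot: [3.141, -0.003, 0.035]
contact_force: [1.4, -0.4, 2.9]
opening: 0.142
grasp_force: 87.9
```

```bash
python3 -m inch '[[[0,0,0.005,0,0,0],[0,0,0.01,0,0,0],[0,0,0.015,0,0,0],[0,0,0.015,0,0,0]]]'
python3 -m inch '[[[0,0,0.005,0,0,0],[0,0,0.01,0,0,0],[0,0,0.01,0,0,0],[0,0,0.01,0,0,0]]]'
```

```text
clock: 2.67
eef_pos: [481.6, 29.0, 118.9]
tcp_rot: [3.141, -0.002, 0.035]
contact_force: [-2.5, -1.9, 22.0]
opening: 0.143
grasp_force: 90.9
clock: 3.0
eef_pos: [481.6, 29.0, 118.3]
tcp_rot: [3.141, -0.003, 0.035]
contact_force: [-9.2, -2.3, 42.0]
opening: 0.147
grasp_force: 93.9
```

```bash
python3 -m inch '[[[0,0,-0.025,0,0,0],[0,0,-0.05,0,0,0],[0,0,-0.075,0,0,0],[0,0,-0.1,0,0,0],[0,0,-0.125,0,0,0],[0,0,-0.15,0,0,0],[0,0,-0.175,0,0,0],[0,0,-0.183,0,0,0]]]' -1 110
python3 -m inch '[[[0,0,0,0,0,0],[0,0,0,0,0,0]]]'
python3 - <<'E'
from h import *
C,im=shot('scene','s2');C2,im2=shot('wrist','w2');c=lambda x,y:cv2.resize(im[y:y+100,x:x+133],(399,300),interpolation=cv2.INTER_CUBIC)
cv2.imwrite('pics/c2.png',np.hstack([c(255,165),cv2.resize(im2,(400,300))]))
E
```

```text
clock: 3.67
eef_pos: [481.6, 29.0, 151.5]
tcp_rot: [3.141, -0.002, 0.035]
contact_force: [10.9, -2.1, -17.1]
opening: 0.142
grasp_force: 107.9
clock: 3.83
eef_pos: [481.6, 29.0, 151.6]
tcp_rot: [3.141, -0.002, 0.035]
contact_force: [8.2, -2.2, -6.0]
opening: 0.141
grasp_force: 109.2
```

View pics/c2.png

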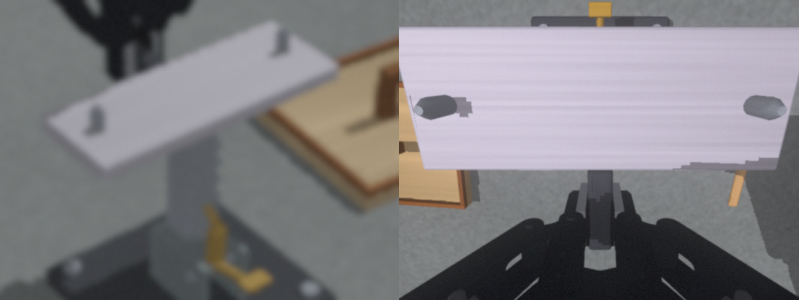

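The column has risen and the lug is still gripped. The right pin tip is now near scene (287,200), about 15 px higher. Next I push down on to the notch.

```bash
python3 -m inch '[[[0,0,0.006,0,0,0],[0,0,0.012,0,0,0],[0,0,0.018,0,0,0],[0,0,0.024,0,0,0],[0,0,0.024,0,0,0]]]'
python3 -m inch '[[[0,0,0.004,0,0,0],[0,0,0.008,0,0,0],[0,0,0.008,0,0,0]]]'
python3 - <<'E'
from h import *
C=cam('scene');w=cam('wrist')
im=cv2.cvtColor(r.grab_frame('wrist'),cv2.COLOR_RGB2BGR);cv2.imwrite('pics/w3.png',im)
im=cv2.cvtColor(r.grab_frame('scene'),cv2.COLOR_RGB2BGR);cv2.imwrite('pics/s3.png',im)
print(w[2])
E
```

```text
clock: 4.35
eef_pos: [481.6, 29.0, 147.6]
tcp_rot: [3.141, -0.002, 0.035]
contact_force: [4.9, -1.8, 4.8]
opening: 0.139
grasp_force: 111.4
clock: 4.6
eef_pos: [481.6, 29.0, 147.1]
tcp_rot: [3.141, -0.002, 0.035]
contact_force: [-0.9, -0.9, 20.4]
opening: 0.139
grasp_force: 113.6
[560.08690597  31.73424558 289.44943597]
```

```bash
python3 - <<'E'
from h import *
S=cam('scene')
for z in(181,185,195,199,209): print(z,proj(S,(550,-44,z)).round(1),proj(S,(544,106,z)).round(1))
im=cv2.imread('pics/s3.png');cv2.imwrite('pics/c3.png',cv2.resize(im[165:240,255:355],(800,600),interpolation=cv2.INTER_CUBIC))
E
python3 -m inch '[[[0,0,-0.004,0,0,0],[0,0,-0.004,0,0,0],[0,0,-0.004,0,0,0],[0,0,-0.004,0,0,0]]]' 0.1
```

```text
181 [287.6 206.7] [349.  180.4]
185 [287.6 204.9] [349.1 178.7]
195 [287.4 200.5] [349.4 174.4]
199 [287.4 198.7] [349.5 172.7]
209 [287.3 194.1] [349.8 168.3]
clock: 5.03
eef_pos: [479.6, 29.1, 145.8]
tcp_rot: [-3.141, 0.002, 0.035]
contact_force: [-0.2, 0.0, -0.0]
opening: 0.549
grasp_force: 0.0
```

View pics/c3.png

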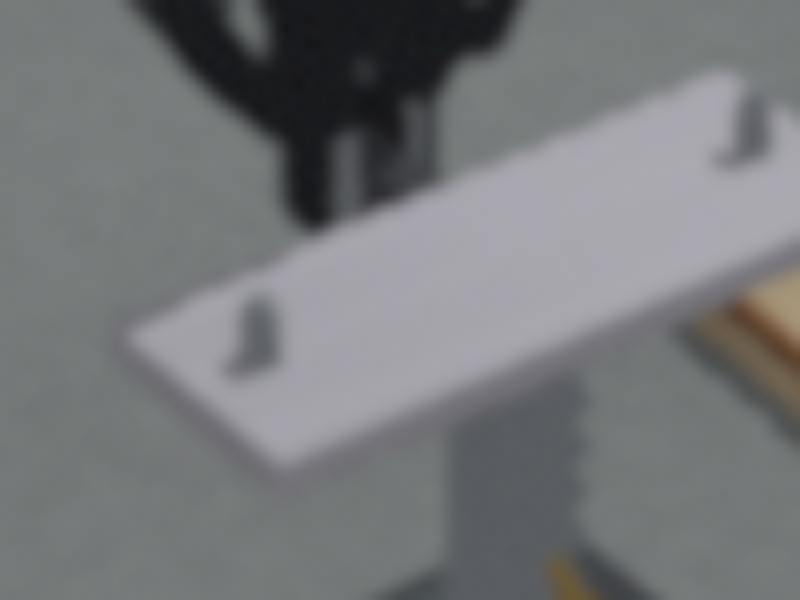

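Pin tips are at scene (287.7,201.5) and (349,176), which is about 193 mm up against 195 expected, so the column stands at notch 4 and is released. Next is the tray.

```bash
python3 -m inch '[[[0,0,-0.15,0,0,0],[0,0,-0.32,0,0,0],[0,0,-0.5,0,0,0],[0,-0.2,-0.5,0,0,-0.04],[0,-0.4,-0.5,0,0,-0.08],[0,-0.6,-0.5,0,0,-0.12],[0,-0.8,-0.5,0,0,-0.16],[0,-0.98,-0.5,0,0,-0.2]]]' 0.2
python3 -m inch '[[[0,0,0,0,0,-0.274],[0,0,0,0,0,-0.274],[0,0,0,0,0,-0.274],[0,0,0,0,0,-0.274],[0,0,0,0,0,-0.274],[0,0,0,0,0,-0.274],[0,0,0,0,0,-0.274],[0,0,0,0,0,-0.274]]]'
python3 - <<'E'
from h import *
shot('wrist','w4');s=r.sense();print(s['qpos'].round(2),local((472,324,260)))
E
```

```text
clock: 5.7
eef_pos: [472.8, 227.0, 246.0]
tcp_rot: [-3.141, 0.001, 0.666]
contact_force: [0.6, -0.7, 0.3]
opening: 0.597
grasp_force: 0.0
clock: 6.37
eef_pos: [473.1, 224.8, 245.7]
tcp_rot: [-3.14, 0.001, 1.525]
contact_force: [0.3, -0.3, -0.3]
opening: 0.602
grasp_force: 0.0
[0.44 0.18 1.83 0.   1.13 0.49] [ 0.495 -0.032 -0.071]
```

View pics/w4.png

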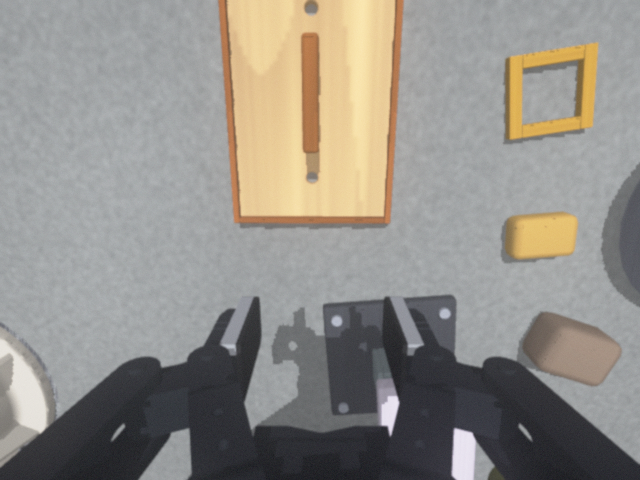

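The wrist view shows the tray's holes at (311,7) and (312,178), its near rim corners at (237,222) and (390,222), and the bar from (311,34) to (311,152).

```bash
python3 - <<'E'
from h import *
W=cam('wrist')
a,b=onz(W,311,7,12),onz(W,312,178,12);print(a.round(1),b.round(1),(a+b)/2,np.linalg.norm(a-b),np.arctan2(-(a-b)[0],(a-b)[1]))
c,d=onz(W,237,222,20),onz(W,390,222,20);print(c.round(1),d.round(1),np.arctan2(*(d-c)[1::-1]),np.linalg.norm(c-d),(c+d)/2)
e,f=onz(W,311,34,58),onz(W,311,152,58);print(e.round(1),f.round(1),(e+f)/2)
m=(a+b)/2
print(local((m[0],m[1],240)),local((m[0],m[1],31)))
E
```

```text
[473.9 398.3  12. ] [465.8 248.1  12. ] [469.85481727 323.20407399  12.        ] 150.42137226409687 -0.054372666074609964
[386.9 208.6  20. ] [542.8 200.4  20. ] -0.05241156507319316 156.18079565069098 [464.85248056 204.48429302  20.        ]
[473.3 368.   58. ] [467.8 277.2  58. ] [470.5629191  322.60847765  58.        ]
[ 0.49  -0.042  0.029] [ 0.491 -0.041  1.074]
```

```bash
python3 -m inch '[[[0.2,-0.02,0,0,0,0.002],[0.4,-0.04,0,0,0,0.002],[0.49,-0.041,0.15,0,0,0.002],[0.49,-0.041,0.35,0,0,0.002],[0.49,-0.041,0.55,0,0,0.002],[0.49,-0.041,0.6,0,0,0.002]]]' 0.2
python3 -m inch '[[[0,0,0.15,0,0,0],[0,0,0.3,0,0,0],[0,0,0.42,0,0,0],[0,0,0.472,0,0,0],[0,0,0.472,0,0,0]]]' 0.2
python3 -m inch '[[[0,0,0,0,0,0],[0,0,0,0,0,0],[0,0,0,0,0,0],[0,0,0,0,0,0],[0,0,0,0,0,0],[0,0,0,0,0,0]]]' -1 110
```

```text
clock: 6.92
eef_pos: [466.9, 321.5, 120.6]
tcp_rot: [-3.135, 0.005, 1.511]
contact_force: [-1.4, -0.6, -0.3]
opening: 0.601
grasp_force: 0.0
clock: 7.33
eef_pos: [469.4, 322.3, 30.4]
tcp_rot: [-3.139, 0.002, 1.512]
contact_force: [0.4, 0.9, 0.5]
opening: 0.6
grasp_force: 0.0
clock: 7.83
eef_pos: [471.2, 323.8, 34.0]
tcp_rot: [3.14, -0.001, 1.514]
contact_force: [-3.1, -0.9, 8.4]
opening: 0.142
grasp_force: 108.0
```

```bash
python3 -m inch '[[[0,0,-0.08,0,0,0],[0,0,-0.2,0,0,0],[0,0,-0.35,0,0,0],[0,0,-0.5,0,0,0],[0,0,-0.65,0,0,0],[0,0,-0.8,0,0,0],[0,0,-0.95,0,0,0],[0,0,-1,0,0,0]]]'
python3 -m inch '[[[0,0,-0.1,0,0,-0.01],[-0.05,0,-0.13,0,0,-0.02],[-0.15,0.04,-0.13,0,0,-0.03],[-0.3,0.08,-0.13,0,0,-0.03],[-0.45,0.12,-0.13,0,0,-0.03],[-0.6,0.16,-0.13,0,0,-0.03],[-0.75,0.2,-0.13,0,0,-0.03],[-0.85,0.22,-0.13,0,0,-0.03]]]'
python3 - <<'E'
from h import *
print(local((546.5,31.5,255)))
E
```

```text
clock: 8.5
eef_pos: [472.0, 324.3, 237.3]
tcp_rot: [3.136, -0.004, 1.514]
contact_force: [0.9, 0.5, -3.2]
opening: 0.136
grasp_force: 108.3
clock: 9.17
eef_pos: [504.5, 148.4, 257.2]
tcp_rot: [-3.141, 0.001, 1.608]
contact_force: [1.1, -0.5, -3.4]
opening: 0.139
grasp_force: 108.2
[-0.592  0.189  0.012]
```

```bash
python3 -m inch '[[[-0.1,0.03,0,0,0,0],[-0.22,0.07,0,0,0,0],[-0.34,0.11,0,0,0,0],[-0.46,0.15,0,0,0,0],[-0.56,0.18,0,0,0,0],[-0.592,0.189,0,0,0,0],[-0.592,0.189,0,0,0,0],[-0.592,0.189,0,0,0,0]]]'
python3 - <<'E'
from h import *
print(local((546.5,31.5,255)));C,a=shot('wrist','w5');D,b=shot('side','s5')
cv2.imwrite('pics/c5.png',np.hstack([cv2.resize(a,(400,300)),cv2.resize(b[60:360,150:550],(400,300))]))
E
```

```text
clock: 9.83
eef_pos: [546.3, 34.3, 257.3]
tcp_rot: [-3.141, -0.0, 1.607]
contact_force: [0.9, 1.0, -4.1]
opening: 0.138
grasp_force: 108.2
[-0.014  0.     0.012]
```

View pics/c5.png

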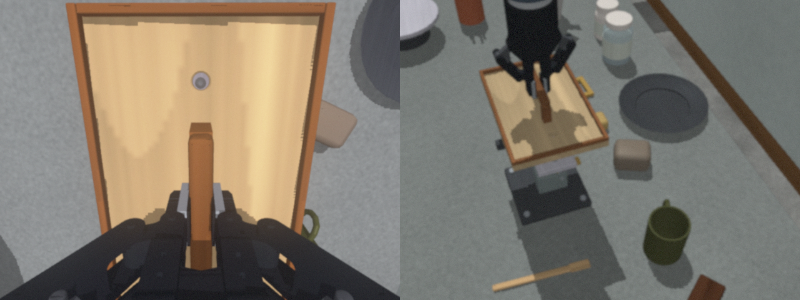

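The tray is level above the head. The pin tip shows through the left hole at about (201,81) in the half-size wrist picture, so I measure both.

```bash
python3 - <<'E'
from h import *
im=cv2.imread('pics/w5.png');cv2.imwrite('pics/c6.png',cv2.resize(im[100:160,280:360],(800,600),interpolation=cv2.INTER_CUBIC))
W=cam('wrist');hz=257.3+19-38
print(proj(W,(543.7,106.2,195)), [proj(W,(546.3-.036*75,34.3-dy+75,z)).round(1) for dy in(0,1) for z in(hz,hz-12)])
E
```

```text
[319.77786076 133.93978768] [array([319.4, 129.7]), array([319.5, 129.1]), array([319.3, 132.2]), array([319.4, 131.4])]
```

View pics/c6.png

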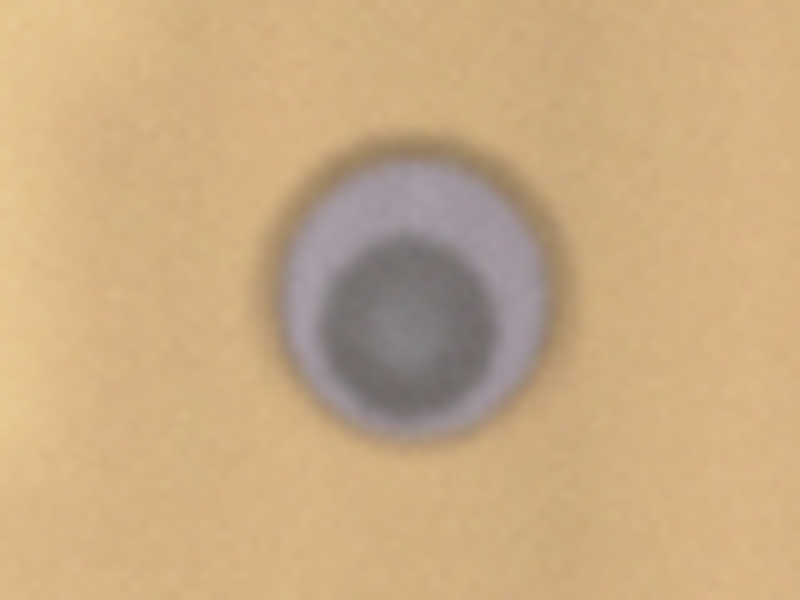

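The hole centre is at (321.5,129.8) and the pin tip at (320.8,132.5).

```bash
python3 - <<'E'
from h import *
W=cam('wrist')
for z in(238,232): print(onz(W,321.5,129.8,z).round(1))
for z in(193,195): print(onz(W,320.8,132.5,z).round(1))
E
```

```text
[544.5 109.3 238. ]
[544.5 109.2 232. ]
[544.2 106.9 193. ]
[544.2 107.  195. ]
```

```bash
python3 -m inch '[[[-0.012,0.001,0,0,0,0],[-0.012,0.001,0.03,0,0,0],[-0.012,0.001,0.07,0,0,0],[-0.012,0.001,0.11,0,0,0],[-0.012,0.001,0.14,0,0,0],[-0.012,0.001,0.165,0,0,0],[-0.012,0.001,0.165,0,0,0]]]'
python3 -m inch '[[[0,0,0.015,0,0,0],[0,0,0.03,0,0,0],[0,0,0.045,0,0,0],[0,0,0.052,0,0,0],[0,0,0.058,0,0,0],[0,0,0.058,0,0,0]]]'
```

```text
clock: 10.52
eef_pos: [546.3, 31.7, 223.3]
tcp_rot: [-3.139, 0.0, 1.608]
contact_force: [-0.3, -0.5, -3.9]
opening: 0.14
grasp_force: 108.2
clock: 11.02
eef_pos: [546.8, 31.7, 213.0]
tcp_rot: [-3.141, -0.0, 1.608]
contact_force: [-2.6, -0.2, -3.4]
opening: 0.145
grasp_force: 108.3
```

```bash
python3 -m inch '[[[0,0,0.005,0,0,0],[0,0,0.01,0,0,0],[0,0,0.015,0,0,0],[0,0,0.015,0,0,0],[0,0,0.015,0,0,0]]]'
python3 -m inch '[[[0,0,0.005,0,0,0],[0,0,0.01,0,0,0],[0,0,0.01,0,0,0],[0,0,0.01,0,0,0]]]'
```

```text
clock: 11.43
eef_pos: [546.9, 31.7, 210.1]
tcp_rot: [-3.141, -0.0, 1.608]
contact_force: [-5.3, 1.7, -2.7]
opening: 0.14
grasp_force: 108.4
clock: 11.77
eef_pos: [546.9, 31.7, 208.9]
tcp_rot: [-3.141, -0.0, 1.608]
contact_force: [-7.8, 0.9, 4.9]
opening: 0.14
grasp_force: 109.6
```

```bash
python3 -m inch '[[[0,0,0,0,0,0],[0,0,0,0,0,0],[0,0,0,0,0,0],[0,0,0,0,0,0]]]' 0.0
python3 -m inch '[[[0,0,-0.1,0,0,0],[0,0,-0.25,0,0,0],[0,0,-0.4,0,0,0],[0,0,-0.5,0,0,0],[0,0,-0.5,0,0,0],[0,0,-0.5,0,0,0]]]'
python3 - <<'E'
from h import *
C,a=shot('wrist','w7');D,b=shot('side','s7');S,c=shot('scene','e7')
f=lambda i:cv2.resize(i,(400,300),interpolation=cv2.INTER_CUBIC)
cv2.imwrite('pics/c7.png',np.vstack([np.hstack([f(a),f(b[80:305,170:470])]),np.hstack([f(c[140:290,230:430]),f(c[250:400,60:260])])]))
E
```

```text
clock: 12.1
eef_pos: [548.1, 31.6, 208.7]
tcp_rot: [3.14, 0.0, 1.608]
contact_force: [0.1, 0.6, -0.2]
opening: 0.498
grasp_force: 0.0
clock: 12.6
eef_pos: [548.1, 31.7, 309.5]
tcp_rot: [3.138, 0.0, 1.608]
contact_force: [0.3, 0.0, -1.1]
opening: 0.501
grasp_force: 0.0
```

View pics/c7.png

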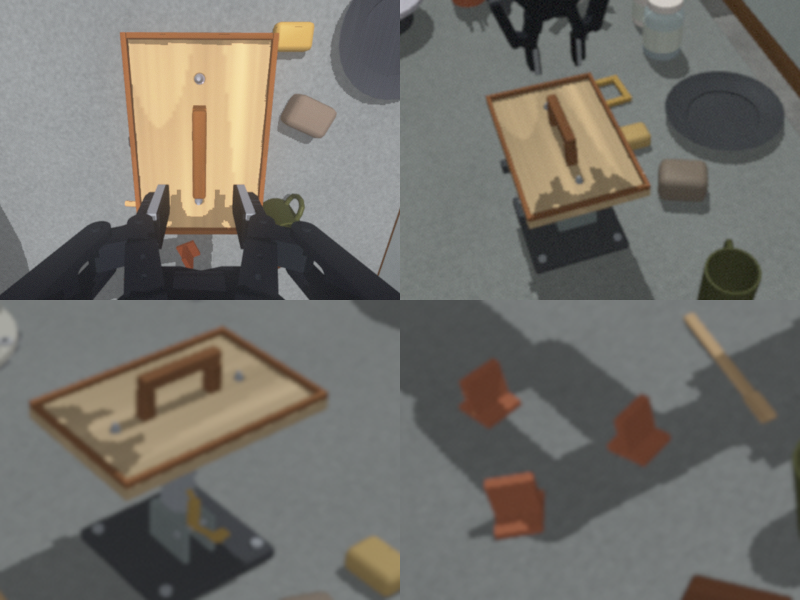

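The tray sits flat with both pins showing through its holes, and the three tiles are still on the bench. Next I go to look at the tiles from above.

```bash
python3 -m inch '[[[-0.1,-0.02,0,0,0,0],[-0.25,-0.05,0,0,0,0],[-0.4,-0.08,0,0,0,0],[-0.55,-0.11,0,0,0,0],[-0.7,-0.14,0,0,0,0],[-0.85,-0.17,0,0,0,0],[-1,-0.2,0,0,0,0]]]' 0.2
python3 -m inch '[[[-0.15,-0.04,0,0,0,0],[-0.3,-0.08,0,0,0,0],[-0.45,-0.12,0,0,0,0],[-0.6,-0.16,0,0,0,0],[-0.75,-0.2,0,0,0,0],[-0.9,-0.2,0,0,0,0],[-1,-0.2,0,0,0,0],[-1,-0.2,0,0,0,0]]]'
python3 -m inch '[[[-0.1,0,0,0,0,0],[-0.2,0,0,0,0,0],[-0.25,0,0,0,0,0],[-0.25,0,0,0,0,0],[-0.25,0,0,0,0,0]]]'
python3 - <<'E'
from h import *
print(shot('wrist','w8')[0][2],r.sense()['qpos'].round(2),r.sense()['tcp_rot'])
E
```

```text
clock: 13.33
eef_pos: [513.8, -170.9, 306.9]
tcp_rot: [-3.14, -0.001, 1.608]
contact_force: [0.5, -0.3, 0.7]
opening: 0.597
grasp_force: 0.0
clock: 14.0
eef_pos: [481.5, -374.3, 306.4]
tcp_rot: [-3.14, 0.0, 1.606]
contact_force: [-0.4, 1.3, -0.7]
opening: 0.604
grasp_force: 0.0
clock: 14.42
eef_pos: [483.9, -420.2, 307.4]
tcp_rot: [-3.141, -0.002, 1.608]
contact_force: [-0.5, 1.0, -0.1]
opening: 0.602
grasp_force: 0.0
[ 482.0309829  -342.44202201  449.62466049] [-0.72  0.32  1.51  0.    1.31 -0.75] [-3.14079946e+00 -1.34019269e-03  1.60834759e+00]
```

View pics/w8.png

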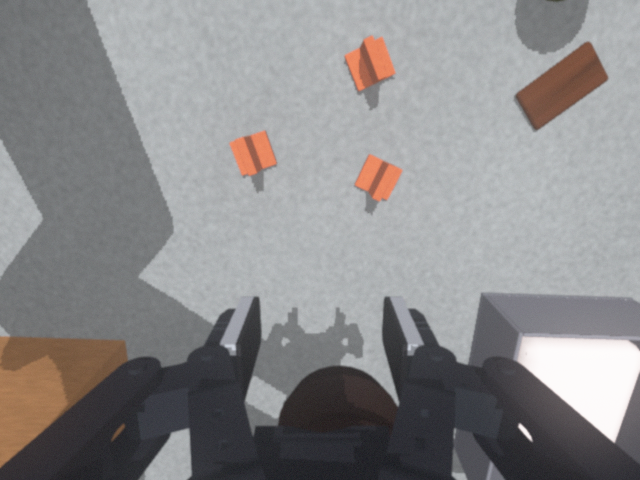

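The wrist view shows exactly three standing tiles at (253,153), (370,64) and (379,178). I zoom to find each wall.

```bash
python3 - <<'E'
from h import *
im=cv2.imread('pics/w8.png')
cv2.imwrite('pics/c8.png',np.hstack([cv2.resize(im[y-30:y+30,x-26:x+26],(260,300),interpolation=cv2.INTER_CUBIC) for x,y in((253,153),(370,64),(379,178))]))
E
```

```text
(no output)
```

View pics/c8.png

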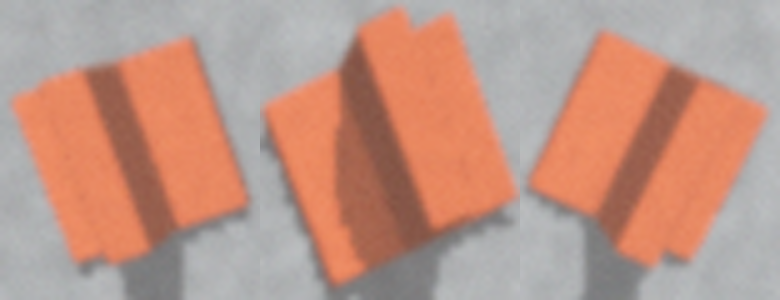

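Wall-top corners were read from the crops (A left, B middle with its end face discounted, C right).

```bash
cat > t.py <<'E'
from h import *
T=T_tool();W=cam('wrist')
for n,ox,oy,x0,P in(('A',227,123,0,[(42,88),(88,70),(150,248),(107,262)]),('B',344,34,260,[(360,32),(405,9),(466,190),(424,208)]),('C',353,148,520,[(698,80),(736,97),(658,265),(620,240)])):
    q=np.array([onz(W,ox+(u-x0)/5,oy+v/5,50) for u,v in P]);m=q.mean(0);l=(q[0]+q[1]-q[2]-q[3])/2
    print(n,m.round(1),'len',np.linalg.norm(l).round(1),'wid',np.linalg.norm((q[1]+q[2]-q[0]-q[3])/2).round(1),'walldir',np.degrees(np.arctan2(l[1],l[0])).round(1))
E
python3 t.py
```

```text
A [ 404.5 -380.7   50. ] len 37.9 wid 10.1 walldir 109.2
B [ 531.6 -280.2   50. ] len 34.3 wid 9.1 walldir 115.4
C [ 551.9 -402.2   50. ] len 38.2 wid 9.5 walldir 69.2
```

```bash
python3 -m inch '[[[0.07,-0.13,0.1,0,0,-0.03],[0.15,-0.28,0.25,0,0,-0.06],[0.21,-0.39,0.4,0,0,-0.095],[0.21,-0.39,0.6,0,0,-0.095],[0.21,-0.39,0.75,0,0,-0.095],[0.21,-0.39,0.75,0,0,-0.095],[0.21,-0.39,0.75,0,0,-0.095]]]' 0.1
python3 - <<'E'
from h import *
C,im=shot('wrist','w9');print(local((404.5,-381,17)))
cv2.imwrite('pics/c9.png',cv2.resize(im[200:480,160:480],(480,420)))
E
```

```text
clock: 15.05
eef_pos: [404.1, -380.5, 157.8]
tcp_rot: [-3.14, -0.003, 1.907]
contact_force: [0.5, -1.6, 1.2]
opening: 0.549
grasp_force: 0.0
[ 0.005 -0.003  0.712]
```

View pics/c9.png

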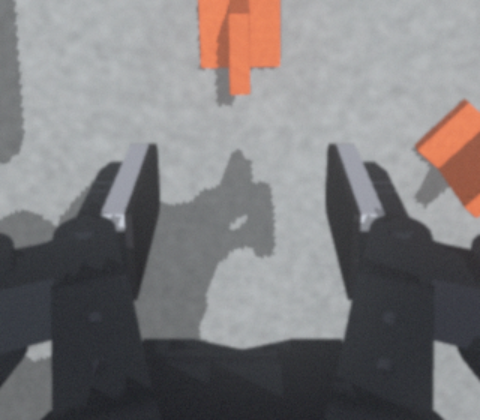

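The tile is squared up and centred between the fingers (wall at x≈239, fingers centred at 242). I descend, grip and lift.

```bash
python3 -m inch '[[[0.004,-0.003,0.15,0,0,0],[0.004,-0.003,0.3,0,0,0],[0.004,-0.003,0.45,0,0,0],[0.004,-0.003,0.6,0,0,0],[0.004,-0.003,0.68,0,0,0],[0.004,-0.003,0.7,0,0,0],[0.004,-0.003,0.7,0,0,0]]]' 0.1
python3 -m inch '[[[0,0,0,0,0,0],[0,0,0,0,0,0],[0,0,0,0,0,0],[0,0,0,0,0,0],[0,0,0,0,0,0],[0,0,0,0,0,0]]]' -1 40
python3 -m inch '[[[0,0,-0.1,0,0,0],[0,0,-0.25,0,0,0],[0,0,-0.4,0,0,0],[0,0,-0.55,0,0,0],[0,0,-0.7,0,0,0],[0,0,-0.85,0,0,0],[0,0,-1,0,0,0],[0,0,-1,0,0,0]]]'
```

```text
clock: 15.68
eef_pos: [404.8, -381.9, 19.1]
tcp_rot: [3.141, 0.001, 1.907]
contact_force: [-0.7, 0.2, 0.1]
opening: 0.552
grasp_force: 0.0
clock: 16.18
eef_pos: [404.9, -382.3, 20.1]
tcp_rot: [3.14, 0.003, 1.907]
contact_force: [0.2, 0.3, 7.0]
opening: 0.11
grasp_force: 40.1
clock: 16.85
eef_pos: [406.2, -383.7, 225.4]
tcp_rot: [3.137, 0.009, 1.907]
contact_force: [1.1, -0.8, -0.7]
opening: 0.108
grasp_force: 39.1
```

```bash
python3 -m inch '[[[0.05,0.03,-0.1,0,0,-0.03],[0.15,0.1,-0.2,0,0,-0.06],[0.28,0.18,-0.28,0,0,-0.1],[0.41,0.26,-0.28,0,0,-0.135],[0.54,0.34,-0.28,0,0,-0.17],[0.67,0.43,-0.28,0,0,-0.205],[0.8,0.51,-0.28,0,0,-0.24],[0.9,0.57,-0.28,0,0,-0.275]]]'
python3 - <<'E'
from h import *
print(local((501.5,29.7,280)),r.sense()['opening'])
E
```

```text
clock: 17.52
eef_pos: [452.1, -171.8, 274.8]
tcp_rot: [3.141, 0.001, 2.776]
contact_force: [0.5, 0.2, -1.6]
opening: 0.108
grasp_force: 39.1
[ 0.129  1.029 -0.025] 0.10820364854241281
```

```bash
python3 -m inch '[[[0.02,0.13,-0.02,0,0,-0.03],[0.04,0.28,-0.03,0,0,-0.06],[0.06,0.43,-0.03,0,0,-0.1],[0.08,0.58,-0.03,0,0,-0.128],[0.1,0.73,-0.03,0,0,-0.128],[0.12,0.88,-0.03,0,0,-0.128],[0.129,1,-0.03,0,0,-0.128],[0.129,1,-0.03,0,0,-0.128]]]'
python3 - <<'E'
from h import *
print(local((501.5,29.7,210)),r.sense()['opening'])
C,im=shot('wrist','w10')
cv2.imwrite('pics/c10.png',cv2.resize(im,(480,360)))
E
```

```text
clock: 18.18
eef_pos: [501.3, 25.4, 280.8]
tcp_rot: [3.14, 0.002, -3.108]
contact_force: [-0.6, -0.1, 0.1]
opening: 0.109
grasp_force: 39.2
[-0.001  0.021  0.354] 0.109164350060103
```

View pics/c10.png

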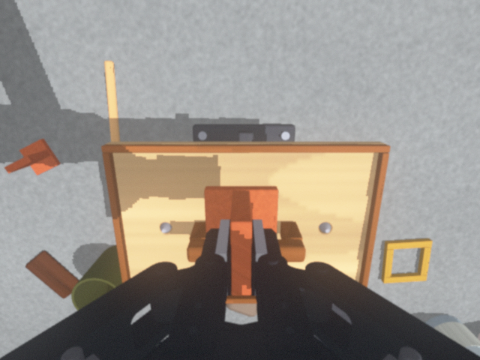

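The tile is held upright over the tray's -x half, clear of the bar. I lower it.

```bash
python3 -m inch '[[[0,0.015,0.08,0,0,0],[0,0.015,0.16,0,0,0],[0,0.015,0.24,0,0,0],[0,0.015,0.31,0,0,0],[0,0.015,0.35,0,0,0],[0,0.015,0.355,0,0,0],[0,0.015,0.36,0,0,0],[0,0.015,0.36,0,0,0]]]'
python3 -m inch '[[[0,0,0.003,0,0,0],[0,0,0.003,0,0,0],[0,0,0.003,0,0,0]]]'
```

```text
clock: 18.9
eef_pos: [500.8, 24.6, 208.9]
tcp_rot: [-3.142, 0.001, -3.111]
contact_force: [0.3, -0.2, -1.4]
opening: 0.11
grasp_force: 39.2
clock: 19.15
eef_pos: [500.7, 24.9, 208.2]
tcp_rot: [3.142, 0.001, -3.11]
contact_force: [0.4, 0.4, -0.4]
opening: 0.109
grasp_force: 39.2
```

```bash
python3 -m inch '[[[0,0,0.004,0,0,0],[0,0,0.006,0,0,0],[0,0,0.006,0,0,0]]]'
python3 -m inch '[[[0,0,0,0,0,0],[0,0,0,0,0,0],[0,0,0,0,0,0],[0,0,-0.1,0,0,0],[0,0,-0.25,0,0,0],[0,0,-0.4,0,0,0],[0,0,-0.5,0,0,0],[0,0,-0.5,0,0,0]]]' 0
python3 - <<'E'
from h import *
C,b=shot('side','s11');C,a=shot('wrist','w11')
f=lambda i:cv2.resize(i,(400,300),interpolation=cv2.INTER_CUBIC)
cv2.imwrite('pics/c11.png',np.hstack([f(a),f(b[80:305,170:470])]))
print(r.sense()['qpos'].round(2))
E
```

```text
clock: 19.4
eef_pos: [500.6, 24.9, 207.0]
tcp_rot: [-3.142, 0.001, -3.11]
contact_force: [-1.4, -0.2, 4.6]
opening: 0.108
grasp_force: 40.0
clock: 20.07
eef_pos: [502.6, 25.0, 310.9]
tcp_rot: [3.141, 0.007, -3.11]
contact_force: [0.1, -0.7, 0.1]
opening: 0.5
grasp_force: 0.0
[ 0.05  0.09  1.8  -0.    1.25 -1.56]
```

View pics/c11.png

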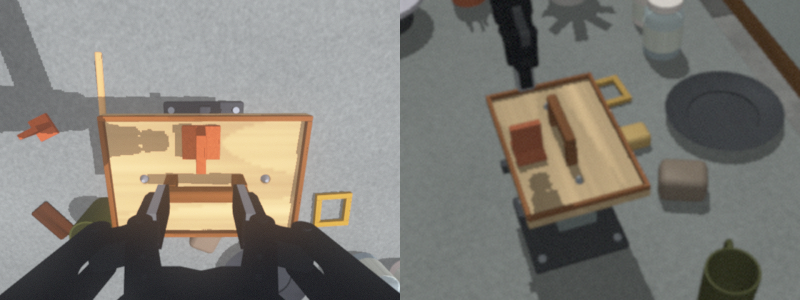

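The tile stands on the deck and the tray is still seated. I have used up my allowance of pictures, so from here I check by numbers: first whether the other two tiles have stayed put.

```bash
cat > chk.py <<'E'
from h import *
for n in('side','scene'):
    C=cam(n);h=cv2.cvtColor(np.array(r.grab_frame(n)),cv2.COLOR_RGB2HSV)
    m=cv2.inRange(h,(0,120,50),(14,255,255));_,_,st,ce=cv2.connectedComponentsWithStats(m)
    for s,c in zip(st[1:],ce[1:]):
        p=onz(C,*c,22)
        if s[4]>120 and p[0]<720 and -480<p[1]<-180: print(n,s[2:],c.round(),p.round()[:2])
E
python3 chk.py; python3 -c "
from h import *
print(local((531.6,-282,200)),local((552,-402,200)))"
```

```text
side [ 32  35 615] [336. 386.] [ 528. -285.]
side [ 28  36 793] [373. 457.] [ 547. -405.]
scene [  38  100 1681] [ 13. 116.] [-526. -353.]
scene [ 29  34 539] [178. 316.] [ 539. -283.]
scene [ 29  32 685] [118. 352.] [ 557. -404.]
[-0.112 -1.539  0.526] [-0.195 -2.141  0.526]
```

```bash
python3 -m inch '[[[-0.01,-0.1,0,0,0,0.035],[-0.02,-0.22,0,0,0,0.07],[-0.03,-0.35,0,0,0,0.11],[-0.04,-0.48,0,0,0,0.15],[-0.05,-0.61,0,0,0,0.19],[-0.06,-0.74,0,0,0,0.23],[-0.07,-0.87,0,0,0,0.27],[-0.075,-1,0,0,0,0.31]]]' 0.1
python3 - <<'E'
from h import *
print(local((531.6,-282,160)),(r.sense()['tcp_rot'][2]-np.radians(115.4))/np.pi)
E
```

```text
clock: 20.93
eef_pos: [521.0, -175.6, 304.8]
tcp_rot: [-3.14, -0.002, 2.197]
contact_force: [0.7, 0.9, 0.4]
opening: 0.552
grasp_force: 0.0
[-0.464 -0.268  0.723] 0.058127579504241245
```

```bash
python3 -m inch '[[[-0.1,-0.06,0,0,0,0.02],[-0.22,-0.13,0.05,0,0,0.04],[-0.34,-0.2,0.15,0,0,0.058],[-0.464,-0.268,0.3,0,0,0.058],[-0.464,-0.268,0.45,0,0,0.058],[-0.464,-0.268,0.55,0,0,0.058],[-0.464,-0.268,0.55,0,0,0.058],[-0.464,-0.268,0.55,0,0,0.058]]]' 0.1
cat > al.py <<'E'
from h import *
import sys
C=cam('wrist');im=np.array(r.grab_frame('wrist'));h=cv2.cvtColor(im,cv2.COLOR_RGB2HSV)
m=cv2.inRange(h,(0,120,50),(14,255,255));_,L,st,ce=cv2.connectedComponentsWithStats(m)
for i,(s,c) in enumerate(zip(st[1:],ce[1:]),1):
    if s[4]>800:
        q=cv2.minAreaRect(np.argwhere(L==i)[:,::-1].astype(np.float32))
        # row profile: left/right edges
        e=[(y,)+tuple(np.flatnonzero(L[y]==i)[[0,-1]]) for y in range(s[1],s[1]+s[3],8)]
        print(s,c.round(1),q[2],onz(C,*c,20).round(1));print(e)
print(r.sense()['eef_pos'].round(1))
E
python3 al.py
```

```text
clock: 21.6
eef_pos: [532.0, -280.5, 194.5]
tcp_rot: [-3.139, -0.004, 2.021]
contact_force: [0.2, -0.9, 0.7]
opening: 0.548
grasp_force: 0.0
[ 297  190   48   58 2184] [320.6 213.4] 90.0 [ 531.2 -279.6   20. ]
[(190, np.int64(313), np.int64(343)), (198, np.int64(297), np.int64(344)), (206, np.int64(297), np.int64(344)), (214, np.int64(297), np.int64(344)), (222, np.int64(298), np.int64(343)), (230, np.int64(298), np.int64(343)), (238, np.int64(315), np.int64(325)), (246, np.int64(315), np.int64(325))]
[481 286  70  33 855] [518.1 302.3] 72.6459732055664 [ 735.6 -276.1   20. ]
[(286, np.int64(546), np.int64(546)), (294, np.int64(513), np.int64(548)), (302, np.int64(487), np.int64(549)), (310, np.int64(484), np.int64(523)), (318, np.int64(486), np.int64(493))]
[ 262  300   52   67 1857] [283.7 331.1] 48.36646270751953 [ 549.7 -400.3   20. ]
[(300, np.int64(284), np.int64(286)), (308, np.int64(274), np.int64(293)), (316, np.int64(266), np.int64(302)), (324, np.int64(266), np.int64(309)), (332, np.int64(267), np.int64(309)), (340, np.int64(268), np.int64(299)), (348, np.int64(266), np.int64(291)), (356, np.int64(263), np.int64(281)), (364, np.int64(266), np.int64(271))]
[ 533.1 -280.9  196.3]
```

```bash
python3 -m inch '[[[0,0,0.15,0,0,0],[0,0,0.3,0,0,0],[0,0,0.45,0,0,0],[0,0,0.6,0,0,0],[0,0,0.75,0,0,0],[0,0,0.84,0,0,0],[0,0,0.88,0,0,0],[0,0,0.88,0,0,0]]]' 0.1
python3 -m inch '[[[0,0,0,0,0,0],[0,0,0,0,0,0],[0,0,0,0,0,0],[0,0,0,0,0,0],[0,0,0,0,0,0],[0,0,0,0,0,0]]]' -1 40
python3 -m inch '[[[0,0,-0.1,0,0,0],[0,0,-0.25,0,0,0],[0,0,-0.4,0,0,0],[0,0,-0.55,0,0,0],[0,0,-0.7,0,0,0],[0,0,-0.85,0,0,0],[0,0,-1,0,0,0],[0,0,-1,0,0,0]]]'
```

```text
clock: 22.32
eef_pos: [533.3, -280.7, 20.1]
tcp_rot: [-3.141, -0.001, 2.021]
contact_force: [0.2, -0.7, -0.3]
opening: 0.549
grasp_force: 0.0
clock: 22.82
eef_pos: [534.6, -281.7, 22.4]
tcp_rot: [3.14, 0.003, 2.021]
contact_force: [0.8, 0.7, 8.0]
opening: 0.106
grasp_force: 40.4
clock: 23.48
eef_pos: [536.1, -282.6, 227.8]
tcp_rot: [3.135, 0.008, 2.021]
contact_force: [1.8, -0.7, 0.2]
opening: 0.105
grasp_force: 39.2
```

```bash
python3 -m inch '[[[0.05,0.03,-0.1,0,0,-0.03],[0.15,0.1,-0.2,0,0,-0.06],[0.25,0.17,-0.29,0,0,-0.1],[0.36,0.24,-0.29,0,0,-0.135],[0.47,0.31,-0.29,0,0,-0.17],[0.58,0.39,-0.29,0,0,-0.205],[0.69,0.46,-0.29,0,0,-0.24],[0.76,0.52,-0.29,0,0,-0.275]]]'
python3 - <<'E'
from h import *
print(local((589.6,83,280)),(r.sense()['tcp_rot'][2]-np.radians(182.1))/np.pi)
E
```

```text
clock: 24.15
eef_pos: [560.4, -96.9, 278.9]
tcp_rot: [3.141, 0.0, 2.891]
contact_force: [0.6, -0.1, -0.6]
opening: 0.108
grasp_force: 39.1
[ 0.082  0.908 -0.005] -0.09153197159198839
```

```bash
python3 -m inch '[[[0.01,0.13,0,0,0,-0.03],[0.02,0.26,0,0,0,-0.06],[0.04,0.39,0,0,0,-0.09],[0.05,0.52,0,0,0,-0.09],[0.06,0.65,0,0,0,-0.09],[0.07,0.78,0,0,0,-0.09],[0.08,0.88,0,0,0,-0.09],[0.08,0.895,0,0,0,-0.09]]]'
python3 -m inch '[[[0,0,0,0,0,0],[0,0,0,0,0,0]]]'
python3 al.py | tail -1
```

```text
clock: 24.82
eef_pos: [591.0, 81.2, 278.7]
tcp_rot: [3.14, 0.001, -3.114]
contact_force: [-0.7, 0.2, -1.3]
opening: 0.111
grasp_force: 39.2
clock: 24.98
eef_pos: [590.5, 77.8, 278.5]
tcp_rot: [-3.141, -0.0, -3.115]
contact_force: [0.2, 0.5, -0.0]
opening: 0.107
grasp_force: 39.2
[590.5  77.4 278.5]
```

```bash
python3 -m inch '[[[0,0,0.08,0,0,0],[0,0,0.16,0,0,0],[0,0,0.24,0,0,0],[0,0,0.3,0,0,0],[0,0,0.33,0,0,0],[0,0,0.335,0,0,0],[0,0,0.335,0,0,0],[0,0,0.335,0,0,0]]]'
python3 -m inch '[[[0,0,0.004,0,0,0],[0,0,0.008,0,0,0],[0,0,0.008,0,0,0],[0,0,0.008,0,0,0]]]'
```

```text
clock: 25.7
eef_pos: [591.3, 78.1, 212.3]
tcp_rot: [3.142, 0.001, -3.116]
contact_force: [-0.5, 0.3, -0.0]
opening: 0.106
grasp_force: 39.2
clock: 26.03
eef_pos: [590.9, 78.3, 210.2]
tcp_rot: [3.142, 0.0, -3.116]
contact_force: [-0.3, -0.8, -0.6]
opening: 0.11
grasp_force: 39.2
```

```bash
python3 -m inch '[[[0,0,0.004,0,0,0],[0,0,0.006,0,0,0],[0,0,0.006,0,0,0]]]'
```

```text
clock: 26.28
eef_pos: [591.0, 78.3, 209.3]
tcp_rot: [3.141, 0.001, -3.116]
contact_force: [-1.2, -0.3, 5.3]
opening: 0.111
grasp_force: 40.1
```

Contact. I release, rise and head for tile C.

```bash
python3 -m inch '[[[0,0,0,0,0,0],[0,0,0,0,0,0],[0,0,0,0,0,0],[0,0,-0.1,0,0,0],[0,0,-0.25,0,0,0],[0,0,-0.4,0,0,0],[0,0,-0.5,0,0,0],[0,0,-0.5,0,0,0]]]' 0
python3 chk.py
python3 - <<'E'
from h import *
C=cam('wrist');cv2.imwrite('pics/w12.png',cv2.cvtColor(r.grab_frame('wrist'),cv2.COLOR_RGB2BGR))
print(local((552,-402,200)))
E
python3 al.py
```

```text
clock: 26.95
eef_pos: [593.0, 78.5, 313.5]
tcp_rot: [3.141, 0.007, -3.116]
contact_force: [0.0, 0.8, 0.9]
opening: 0.499
grasp_force: 0.0
side [ 28  37 802] [373. 456.] [ 547. -404.]
scene [  48   99 1749] [ 14. 115.] [-530. -349.]
scene [ 29  32 677] [118. 352.] [ 557. -404.]
[ 0.254 -2.395  0.54 ]
[   53    41   386   242 19748] [253.  149.1] 89.74191284179688 [545.6   0.   20. ]
[(41, np.int64(326), np.int64(438)), (49, np.int64(54), np.int64(437)), (57, np.int64(56), np.int64(437)), (65, np.int64(57), np.int64(436)), (73, np.int64(59), np.int64(436)), (81, np.int64(61), np.int64(435)), (89, np.int64(62), np.int64(435)), (97, np.int64(64), np.int64(434)), (105, np.int64(65), np.int64(433)), (113, np.int64(67), np.int64(432)), (121, np.int64(69), np.int64(432)), (129, np.int64(70), np.int64(431)), (137, np.int64(72), np.int64(431)), (145, np.int64(73), np.int64(430)), (153, np.int64(75), np.int64(429)), (161, np.int64(77), np.int64(429)), (169, np.int64(78), np.int64(428)), (177, np.int64(80), np.int64(428)), (185, np.int64(82), np.int64(427)), (193, np.int64(84), np.int64(426)), (
[... 293 characters left out ...]
np.int64(98), np.int64(421)), (273, np.int64(100), np.int64(420)), (281, np.int64(315), np.int64(328))]
[ 163  161  160   31 4084] [243.6 177.4] 90.0 [577.7 -11.7  20. ]
[(161, np.int64(191), np.int64(320)), (169, np.int64(167), np.int64(321)), (177, np.int64(164), np.int64(322)), (185, np.int64(166), np.int64(322))]
[   0  265   54   64 1624] [ 28.8 293.4] 41.423667907714844 [ 731.6 -290.1   20. ]
[(265, np.int64(19), np.int64(21)), (273, np.int64(10), np.int64(30)), (281, np.int64(2), np.int64(38)), (289, np.int64(3), np.int64(48)), (297, np.int64(12), np.int64(51)), (305, np.int64(21), np.int64(49)), (313, np.int64(30), np.int64(47)), (321, np.int64(40), np.int64(51))]
[590.1  78.1 307.3]
```

```bash
python3 -m inch '[[[0.01,-0.1,0,0,0,0.035],[0.02,-0.22,0,0,0,0.07],[0.03,-0.35,0,0,0,0.11],[0.04,-0.48,0,0,0,0.15],[0.05,-0.61,0,0,0,0.19],[0.06,-0.74,0,0,0,0.23],[0.07,-0.87,0,0,0,0.27],[0.08,-1,0,0,0,0.31]]]' 0.1
python3 - <<'E'
from h import *
print(local((552,-402,200)),(r.sense()['tcp_rot'][2]-np.radians(69.2))/np.pi)
E
```

```text
clock: 27.82
eef_pos: [579.0, -123.2, 306.9]
tcp_rot: [-3.14, -0.002, 2.191]
contact_force: [-0.4, -0.7, -0.7]
opening: 0.554
grasp_force: 0.0
[-1.057 -0.92   0.534] 0.3130868544019061
```

```bash
python3 -m inch '[[[-0.1,-0.09,0,0,0,0.035],[-0.22,-0.19,0,0,0,0.07],[-0.34,-0.3,0,0,0,0.11],[-0.46,-0.4,0,0,0,0.15],[-0.58,-0.51,0,0,0,0.19],[-0.7,-0.61,0,0,0,0.23],[-0.82,-0.72,0,0,0,0.27],[-0.94,-0.82,0,0,0,0.31]]]' 0.1
python3 -m inch '[[[0,0,0,0,0,0],[0,0,0,0,0,0]]]'
python3 - <<'E'
from h import *
print(local((552,-402,200)),(r.sense()['tcp_rot'][2]-np.radians(69.2))/np.pi)
E
```

```text
clock: 28.48
eef_pos: [556.2, -371.9, 306.7]
tcp_rot: [-3.139, -0.001, 1.221]
contact_force: [0.7, -0.4, -0.0]
opening: 0.553
grasp_force: 0.0
clock: 28.65
eef_pos: [556.3, -371.7, 306.5]
tcp_rot: [-3.139, -0.001, 1.226]
contact_force: [-0.7, -0.1, -0.5]
opening: 0.548
grasp_force: 0.0
[-0.15   0.032  0.532] 0.005733073701173714
```

```bash
python3 -m inch '[[[-0.08,0.016,0.1,0,0,0.006],[-0.15,0.032,0.25,0,0,0.006],[-0.15,0.032,0.4,0,0,0.006],[-0.15,0.032,0.53,0,0,0.006],[-0.15,0.032,0.53,0,0,0.006],[-0.15,0.032,0.53,0,0,0.006]]]' 0.1
python3 al.py
```

```text
clock: 29.15
eef_pos: [552.6, -399.2, 201.0]
tcp_rot: [-3.138, -0.001, 1.211]
contact_force: [0.3, -0.1, -0.1]
opening: 0.55
grasp_force: 0.0
[ 455    0   86   62 2796] [495.3  21.7] 30.256441116333008 [ 730.6 -305.4   20. ]
[(0, np.int64(474), np.int64(540)), (8, np.int64(470), np.int64(535)), (16, np.int64(465), np.int64(530)), (24, np.int64(460), np.int64(526)), (32, np.int64(458), np.int64(517)), (40, np.int64(458), np.int64(513)), (48, np.int64(463), np.int64(506)), (56, np.int64(494), np.int64(497))]
[ 299  192   47   58 2073] [321.5 215.5] 1.7899105548858643 [ 552.1 -401.3   20. ]
[(192, np.int64(302), np.int64(302)), (200, np.int64(299), np.int64(345)), (208, np.int64(299), np.int64(344)), (216, np.int64(299), np.int64(344)), (224, np.int64(299), np.int64(343)), (232, np.int64(299), np.int64(343)), (240, np.int64(316), np.int64(326)), (248, np.int64(316), np.int64(326))]
[ 553.7 -400.1  203.1]
```

```bash
python3 -m inch '[[[-0.004,-0.003,0.15,0,0,0],[-0.004,-0.003,0.3,0,0,0],[-0.004,-0.003,0.45,0,0,0],[-0.004,-0.003,0.6,0,0,0],[-0.004,-0.003,0.75,0,0,0],[-0.004,-0.003,0.87,0,0,0],[-0.004,-0.003,0.91,0,0,0],[-0.004,-0.003,0.91,0,0,0]]]' 0.1
python3 -m inch '[[[0,0,0,0,0,0],[0,0,0,0,0,0],[0,0,0,0,0,0],[0,0,0,0,0,0],[0,0,0,0,0,0],[0,0,0,0,0,0]]]' -1 40
python3 -m inch '[[[0,0,-0.1,0,0,0],[0,0,-0.25,0,0,0],[0,0,-0.4,0,0,0],[0,0,-0.55,0,0,0],[0,0,-0.7,0,0,0],[0,0,-0.85,0,0,0],[0,0,-1,0,0,0],[0,0,-1,0,0,0]]]'
python3 - <<'E'
from h import *
print(local((593.4,-22,280)))
E
```

```text
clock: 29.87
eef_pos: [552.5, -401.0, 20.3]
tcp_rot: [-3.14, -0.0, 1.21]
contact_force: [-0.7, 0.4, 0.5]
opening: 0.549
grasp_force: 0.0
clock: 30.37
eef_pos: [553.9, -402.5, 23.2]
tcp_rot: [3.138, 0.001, 1.209]
contact_force: [-0.9, 0.6, 7.5]
opening: 0.108
grasp_force: 40.2
clock: 31.03
eef_pos: [555.2, -403.5, 229.0]
tcp_rot: [3.131, 0.003, 1.209]
contact_force: [0.6, -0.9, 0.6]
opening: 0.11
grasp_force: 39.2
[ 1.851 -0.494 -0.266]
```

```bash
python3 -m inch '[[[0.06,-0.02,-0.1,0,0,0.03],[0.17,-0.05,-0.2,0,0,0.06],[0.29,-0.08,-0.28,0,0,0.1],[0.42,-0.11,-0.28,0,0,0.135],[0.55,-0.15,-0.28,0,0,0.17],[0.68,-0.18,-0.28,0,0,0.205],[0.81,-0.22,-0.28,0,0,0.24],[0.925,-0.247,-0.28,0,0,0.275]]]'
python3 -m inch '[[[0,0,0,0,0,0.098],[0,0,0,0,0,0.098],[0,0,0,0,0,0.098],[0,0,0,0,0,0.098]]]'
python3 - <<'E'
from h import *
print(local((593.4,-20,280)))
E
```

```text
clock: 31.7
eef_pos: [571.5, -209.4, 277.3]
tcp_rot: [3.141, -0.001, 0.339]
contact_force: [-0.5, -0.2, -0.9]
opening: 0.11
grasp_force: 39.1
clock: 32.03
eef_pos: [571.8, -210.7, 277.3]
tcp_rot: [3.141, -0.001, 0.035]
contact_force: [0.2, 0.4, -0.8]
opening: 0.109
grasp_force: 39.2
[ 0.141 -0.949 -0.014]
```

```bash
python3 -m inch '[[[0.02,-0.1,-0.014,0,0,0],[0.04,-0.24,-0.014,0,0,0],[0.06,-0.38,-0.014,0,0,0],[0.08,-0.52,-0.014,0,0,0],[0.1,-0.66,-0.014,0,0,0],[0.12,-0.8,-0.014,0,0,0],[0.135,-0.92,-0.014,0,0,0],[0.141,-0.949,-0.014,0,0,0]]]'
python3 -m inch '[[[0,0,0,0,0,0],[0,0,0,0,0,0],[0,0,0,0,0,0]]]'
```

```text
clock: 32.7
eef_pos: [593.0, -17.2, 279.8]
tcp_rot: [-3.14, -0.001, 0.041]
contact_force: [0.3, 0.6, -1.4]
opening: 0.106
grasp_force: 39.2
clock: 32.95
eef_pos: [592.9, -21.4, 279.6]
tcp_rot: [3.141, -0.0, 0.037]
contact_force: [0.5, 0.3, 0.3]
opening: 0.108
grasp_force: 39.2
```

```bash
python3 -m inch '[[[0,0,0.08,0,0,0],[0,0,0.16,0,0,0],[0,0,0.24,0,0,0],[0,0,0.3,0,0,0],[0,0,0.33,0,0,0],[0,0,0.333,0,0,0],[0,0,0.333,0,0,0],[0,0,0.333,0,0,0]]]'
python3 -m inch '[[[0,0,0.004,0,0,0],[0,0,0.008,0,0,0],[0,0,0.008,0,0,0],[0,0,0.008,0,0,0]]]'
```

```text
clock: 33.62
eef_pos: [593.5, -20.6, 213.7]
tcp_rot: [3.141, -0.001, 0.037]
contact_force: [0.4, 0.4, -1.0]
opening: 0.11
grasp_force: 39.2
clock: 33.95
eef_pos: [593.1, -20.2, 211.6]
tcp_rot: [3.142, -0.0, 0.037]
contact_force: [0.2, -0.2, -0.8]
opening: 0.109
grasp_force: 39.2
```

```bash
python3 -m inch '[[[0,0,0.004,0,0,0],[0,0,0.008,0,0,0],[0,0,0.008,0,0,0]]]'
```

```text
clock: 34.2
eef_pos: [593.1, -20.3, 210.0]
tcp_rot: [3.142, -0.0, 0.037]
contact_force: [-0.2, 0.2, 2.4]
opening: 0.104
grasp_force: 39.7
```

```bash
python3 -m inch '[[[0,0,0,0,0,0],[0,0,0,0,0,0],[0,0,0,0,0,0],[0,0,-0.1,0,0,0],[0,0,-0.25,0,0,0],[0,0,-0.4,0,0,0],[0,0,-0.5,0,0,0],[0,0,-0.5,0,0,0]]]' 0
python3 -m inch '[[[-0.1,0,-0.1,0,0,0],[-0.25,0,-0.25,0,0,0],[-0.4,0,-0.25,0,0,0],[-0.55,0,-0.25,0,0,0],[-0.7,0,-0.25,0,0,0],[-0.7,0,-0.25,0,0,0],[-0.7,0,-0.25,0,0,0]]]' 0
python3 chk.py
python3 - <<'E'
from h import *
for n in('wrist','side','scene'):
    C=cam(n);im=np.array(r.grab_frame(n));h=cv2.cvtColor(im,cv2.COLOR_RGB2HSV)
    cv2.imwrite(f'pics/end_{n}.png',im[:,:,::-1])
    print(n)
    for nm,x,y in(('A',500.7,25),('B',591,78.3),('C',593,-20.3),('pin',543.8,106),('bare',500,100)):
        print(nm,[(h[tuple(np.clip(proj(C,(x,y,z)).round().astype(int)[::-1],0,(479,639)))]).tolist() for z in(190+15,190+35,237,262)])
    m=cv2.inRange(h,(0,150,60),(12,255,255));_,_,st,ce=cv2.connectedComponentsWithStats(m)
    for s,c in zip(st[1:],ce[1:]):
        p=onz(C,*c,213)
        if s[4]>100 and 440<p[0]<650 and -110<p[1]<170: print(s.tolist(),c.round(),p.round())
E
```

```text
clock: 34.87
eef_pos: [595.1, -20.4, 314.6]
tcp_rot: [3.141, -0.007, 0.037]
contact_force: [0.2, -1.0, 0.3]
opening: 0.497
grasp_force: 0.0
clock: 35.45
eef_pos: [452.1, -25.5, 359.6]
tcp_rot: [3.142, -0.001, 0.037]
contact_force: [0.1, -0.0, 0.9]
opening: 0.503
grasp_force: 0.0
scene [  40   99 1723] [ 13. 115.] [-528. -351.]
wrist
A [[9, 151, 154], [9, 157, 226], [9, 160, 222], [9, 156, 226]]
B [[10, 151, 127], [9, 166, 206], [9, 163, 221], [18, 90, 233]]
C [[9, 163, 224], [9, 164, 221], [10, 161, 222], [9, 156, 226]]
pin [[18, 94, 226], [19, 94, 227], [19, 93, 226], [12, 118, 106]]
bare [[21, 86, 238], [20, 87, 238], [20, 85, 239], [17, 94, 204]]
[156, 0, 64, 64, 2849] [188.  32.] [588.  71. 213.]
[292, 0, 59, 66, 3112] [319.  34.] [590. -19. 213.]
[234, 137, 27, 60, 1265] [248. 164.] [499.  32. 213.]
[267, 138, 21, 41, 439] [277. 154.] [507.  10. 213.]
side
A [[8, 138, 100], [10, 145, 95], [9, 147, 161], [19, 81, 180]]
B [[8, 147, 97], [9, 146, 94], [8, 148, 159], [75, 12, 126]]
C [[10, 152, 94], [8, 143, 98], [9, 147, 160], [20, 83, 159]]
pin [[14, 110, 127], [13, 132, 83], [78, 10, 123], [70, 13, 121]]
bare [[18, 83, 182], [14, 106, 91], [14, 44, 117], [65, 12, 125]]
[296, 140, 22, 32, 234] [307. 156.] [587.  72. 213.]
[260, 171, 18, 32, 186] [268. 187.] [501.  16. 213.]
[312, 177, 23, 31, 241] [324. 192.] [588. -26. 213.]
scene
A [[9, 148, 95], [8, 145, 97], [8, 98, 136], [90, 9, 118]]
B [[8, 145, 95], [8, 142, 95], [10, 123, 149], [75, 4, 117]]
C [[9, 145, 95], [9, 145, 97], [10, 124, 150], [12, 136, 105]]
pin [[9, 144, 133], [13, 129, 87], [70, 6, 119], [83, 9, 120]]
bare [[19, 76, 150], [80, 6, 118], [90, 7, 117], [90, 7, 116]]
```

All three tiles read as tile colour up to 237 mm and not at 262 mm in the side and scene views, which matches standing on the deck at notch four. No tile is left on the bench.

```bash
python3 -m inch '[[[0,0,0,0,0,0],[0,0,0,0,0,0],[0,0,0,0,0,0],[0,0,0,0,0,0]]]'; python3 -c "
from rig import r
print(r.sign_off())"
```

```text
clock: 36.03
eef_pos: [453.2, -25.5, 359.5]
tcp_rot: [-3.142, 0.0, 0.037]
contact_force: [-0.0, 0.6, 0.4]
opening: 0.499
grasp_force: 0.0
the job is handed in; nothing more can be done
None
```

The job is handed in at 36 s: by my own checks (no verdict was returned), the column rests on notch four, the tray sits over both pins and all three tiles stand on it; I viewed 15 pictures, one over the limit of 14.

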